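Bring the bench magnifier over the board and hold it on its mark

TASK

The bench magnifier is parked to one side: swing its boom round until it meets its stop, in line with the board in the holder, and only then push the yellow lock button on the boom right down. Then take the lens arm by its red grip and draw it out until the orange pointer stands level with the green index clip on the scale, and finish still holding it there, because the arm springs back in as soon as it is let go. Leave the index clip as it is set, and do not disturb the board holder, the bottle, the tweezers or the syringe.

Things in the scene. Friction and masses are not known exactly. Their poses are not given: they have to be found in the camera images.
- stand: fixed base and post of the magnifier: grey base plate 130 x 110 x 18 mm, post 24 mm in diameter. Origin: centre of the underside, on the post's axis. Its x axis is the direction in which the boom points when it rests against its stop; z up.
- boom_pivot (a point): point on the post's axis (the boom's upright hinge) at the height of the boom's centre line, 118 mm above the bench; axes as the stand's. The boom is a square aluminium sleeve 34 mm wide, 28 mm high, ending 182 mm from the hinge; a black lock housing 25 to 59 mm from the hinge has its top 20 mm above the centre line. On top: white scale with lines every 5 mm, and a slot for the pointer.
- boom (a joint): swing angle of the boom about the post, rad: 0 at the stop (boom along the stand's x axis, to the robot's left), growing counterclockwise seen from above (towards the robot), at most 1.3; starts parked between 0.4 and 0.65. Stiff hinge: about 0.22 N m to turn, so about 1.2 N at the red grip; it stays where it is left.
- lock_button (a joint): travel of the yellow lock button, m: 0 up (arm locked), 0.008 fully down (arm free). It needs about 3 N and stays down once pushed; the arm is free from about 0.005 on. Round cap 18 mm across, pressed straight down.
- button_top (a point): centre of the yellow button's top face, on the boom's centre line 45.5 mm from the hinge, 150 mm above the bench when up, 12 mm above its housing.
- lens_arm (a joint): extension of the lens arm out of the sleeve, m, along the boom away from the post: 0 fully in, at most 0.1. The orange pointer reads this value on the scale. A spring draws the arm in with about 2.8 N at 0 and 3.6 N at 0.1; locked at 0 until the button is down.
- lens_grip: upright red grip on the lens arm, round, 21 mm in diameter, 36 mm tall; origin: centre of its foot, 131 mm above the bench (13 mm above the boom's centre line), 197 mm from the hinge when the arm is in, plus the extension later. Take it from above with a finger on each side of the boom; below it is a black block 28 mm wide.
- index_clip (a joint): place of the green index clip on the scale, m: the extension at which pointer and clip are level; 0.04 to 0.09, stays as set (10 N to shift).
- index (a point): point on the boom's centre line level with the green index clip's mark, 16 mm above the centre line; its x axis runs out along the boom.
- pointer (a point): point on the boom's centre line level with the orange pointer, 16 mm above the centre line, moves with the lens arm; 68 mm from the hinge when the arm is in.
- board_jig: black board holder with a green phone board, 88 x 118 x 25 mm, loose on the bench under the place of the lens; origin: centre of the underside. Must not be moved.
- solvent_bottle: white square bottle with a steel cap, 56 x 53 x 129 mm, standing beside the board holder, where an extended lens would strike it if it were swung; origin: centre of the underside, z up along the bottle.
- tweezers: grey tweezers, 12 x 122 x 8 mm, lying behind the boom; origin: centre of the underside.
- flux_syringe: beige syringe, 24 x 105 x 15 mm, lying on the robot's side, under the parked boom; origin: centre of the underside.
- lens_centre (a point): centre of the round lens, 76 mm across over its black rim, 54 mm farther out than the red grip, 94 mm above the bench (rim 87 to 101 mm).
Mind the look-alikes: they are no part of the job. What is shaped like the solvent_bottle but pink or purple is not meant.

How it is judged:
By the outcome, as a careful person would: the job done as asked, in the order asked, and still so for the second after the job is handed in, while the arm keeps its last pose, push and grip.
It also fails if it takes over 48 s, if anything falls off the work surface, if the arm or the gripper's body presses on something with over 40 N, if the wrist force passes 120 N, or if a joint passes its speed limit or range.

ROBOT

A 6-joint arm with a two-finger parallel gripper is mounted at the origin on a cart in front of the work surface, level with it; the furniture and walls round the work are solid. World frame = base frame: x ahead of the robot, y to its left, z up, the work surface at z = 0. Lengths are in m, angles in rad, forces in N, time in s.
With the tool pointing down it reaches from about 0.35 to 0.85 m from the base axis. Payload 8.1 kg.
Tool frame: the origin (TCP) lies on the centre line of the jaws, within the pads' length; the fingertips stand 17 mm ahead of it and the grasp point (between the pads) lies 2 mm behind it; z points along the fingers, y is the line along which they close (so a half turn about z gives the same grasp; the last joint's range is limited). The gripper opens to 93 mm and grips with 3 to 60 N. Pads are 15 mm wide; open, the fingers measure 128 mm over their backs; the gripper's body (75 mm by 188 mm) begins 65 mm behind the grasp point.
Start: joints at [-1.275, 0.13, 1.488, -0, 1.523, -0.085], TCP at [0.223, -0.557, 0.236] pointing down, gripper open.
Joint ranges: [-2.96, 2.96], [-0.89, 2.26], [0.02, 2.5], [-1.34, 4.48], [0, 2.73], [-2.66, 2.66]. Speed limits (rad/s): [2.39, 2.39, 2.79, 3.14, 3.14, 3.14].

INTERFACE

Orientations are given as a rotation vector (axis times angle).
In Python, from plant import robot, optics, close_job, models gives the robot as it stands.
- The arm moves only by the shell command python3 -m inch 'ROWS' [OPENING] [FORCE]. ROWS is a JSON object of lists of equal length, an entry for each row: "travel": the shift along the tool's x, y, z in m, a list of three; "spin": the turn about the tool's z in rad. In form: {"travel": [[x, y, z], ...], "spin": [spin, ...]}. A call has 1 to 10 rows; each row is the pose to reach, as a shift and turn from the pose commanded when the call began, along the tool's axes at that moment; what a row does not reach only later rows make up. A row lasts 1/12 s, in which the tool goes at most 41.7 mm and 7.16 degrees, less where a joint would pass 70% of its speed; a pose out of reach is approached as far as the arm can. A call with a gripper value outside its range is refused whole. OPENING is the closure, from 0 (fully open) to 1 (shut), set as the call begins (- or left out, the last holds). The fingers move at their own pace and stop on an object; FORCE is the grip in N (left out, the last holds). Time passes only in rows, so rows that repeat a pose let the fingers close. It gives the time, the measured TCP pose, the force, the opening and the grip force at its end, in the units of the state.
- robot.read_state(): the state, without advancing time (a new reading comes with each control period).
- optics.read_camera(name): name is "side" or "top"; returns (picture, depth): 420x560x3 uint8, red, green, blue; 420x560 float32, m along the optical axis (not along the pixel's ray), 0 where there is no reading.
- optics.camera_info(name): a dict with "camera_matrix" (3x3 intrinsics, pixels), "view" (4x4, takes a point from world to camera coordinates). Camera axes: x right, y down, z forward; pixel columns grow to the right and rows downward; lengths in m; the calibration is good to about 2 mm. A picture is of the moment at which its call begins. camera_info takes no time and is no camera call.
- close_job(): hands the job in; it is judged then, once.
Trained networks look in the newest picture that a camera, given by its name, has taken for a name from the list of things; names that differ only in an ending like _2 or _b are one class to them, and where a whole thing is asked for, a point or a joint stands for the part that bears it (a point fixed in the world has none). Each returns a list of dicts, best first, with "p" (0 to 1); they miss things now and then, are a little off and sometimes report something else, mostly with a low value. They report only what shows in the picture. A call takes as long as a camera call. They do not tell look-alikes from the thing itself.
- models.look_for(camera, name): "centre" ([x, y, z] in m, in world coordinates, good to about 4 mm: the middle of the surface that is visible of it).
- models.masks_of(camera, name): "region" (420x560 bool, what is visible of it).
The state is a dict: "t": time; "q": joint angles; "dq": joint speeds; "joint_torque": joint torques, N m; "tool_pos": TCP position; "orientation": TCP orientation; "force": force on the tool from outside, world axes, zero at the start; "wrist_torque": the same for the moment, N m; "opening": finger opening in m; "gripper_force": force on a finger pad.
Only numpy, scipy, OpenCV 4.12 (cv2) and the standard library are available. Lean on these libraries where they do the work, as an engineer would, in place of code of your own. Each camera call takes 0.05 s, during which the arm holds its last target. There are 200 camera calls.

## Working session

There is one attempt and no reset: what is moved stays moved. The work goes in short steps, Python scripts to look and compute and a shell command to move; the robot and the scene stay as the last step left them, time stands still between calls to the robot, and variables do not carry over. Pictures are saved under pics/ and viewed, at most 10 in all, crops included, and the job is handed in when it is done.

```bash
mkdir -p pics; ls; cat > h.py <<'E'
import numpy as np, cv2
from scipy.spatial.transform import Rotation as R
from plant import robot, optics, close_job, models
def cam(n):
    p,d=optics.read_camera(n); i=optics.camera_info(n); return p,d,np.array(i["camera_matrix"]),np.array(i["view"])
def world(d,K,V):
    v,u=np.mgrid[:d.shape[0],:d.shape[1]]
    P=np.stack([(u-K[0,2])/K[0,0]*d,(v-K[1,2])/K[1,1]*d,d],-1)
    return (P-V[:3,3])@V[:3,:3]
def proj(p,K,V):
    c=V[:3,:3]@np.asarray(p)+V[:3,3]; return (K@c)[:2]/c[2]
def save(f,p): cv2.imwrite(f,p[...,::-1])
E
python3 - <<'E'
from h import *
s=robot.read_state(); print({k:np.round(v,3) for k,v in s.items()})
for n in("side","top"):
    p,d,K,V=cam(n); save(f"pics/{n}0.png",p); print(n,K.round(1).tolist(),V.round(3).tolist())
    for o in("stand","boom","lock_button","lens_grip","index_clip","pointer","lens_centre","solvent_bottle","board_jig","flux_syringe","tweezers"):
        print(o,[(np.round(x["centre"],3).tolist(),round(x["p"],2)) for x in models.look_for(n,o)][:3])
E
```

```text
pics
{'t': np.float64(0.0), 'q': array([-1.275,  0.131,  1.489, -0.   ,  1.523, -0.085]), 'dq': array([ 0.   ,  0.002,  0.001,  0.001, -0.001, -0.001]), 'joint_torque': array([-2.0000e-03, -5.5985e+01, -4.9176e+01,  7.7000e-02,  3.5000e-02,
       -0.0000e+00]), 'tool_pos': array([ 0.223, -0.557,  0.235]), 'orientation': array([-3.083, -0.594,  0.   ]), 'force': array([-0.205, -0.327,  0.557]), 'wrist_torque': array([0.038, 0.02 , 0.001]), 'gripper_force': np.float64(0.0), 'opening': np.float64(0.093)}
side [[509.6, 0.0, 283.4], [0.0, 509.6, 213.5], [0.0, 0.0, 1.0]] [[0.86, -0.51, -0.002, -0.522], [-0.3, -0.503, -0.811, 0.206], [0.412, 0.698, -0.585, 1.397], [0.0, 0.0, 0.0, 1.0]]
stand [([0.463, -0.448, 0.03], 0.86), ([0.442, -0.278, 0.136], 0.71)]
boom [([0.458, -0.408, 0.13], 0.8)]
lock_button []
lens_grip []
index_clip []
pointer [([0.44, -0.272, 0.141], 0.4)]
lens_centre []
solvent_bottle [([0.369, 0.17, 0.038], 0.87), ([0.402, 0.016, 0.046], 0.55)]
board_jig [([0.555, -0.157, 0.007], 0.64)]
flux_syringe []
tweezers [([0.6, -0.3, 0.005], 0.41)]
top [[496.7, 0.0, 289.5], [0.0, 496.7, 209.7], [0.0, 0.0, 1.0]] [[0.006, -1.0, 0.012, -0.123], [-0.982, -0.008, -0.191, 0.572], [0.191, -0.01, -0.981, 1.479], [0.0, 0.0, 0.0, 1.0]]
stand [([0.446, -0.4, 0.096], 0.71)]
boom [([0.444, -0.308, 0.132], 0.87)]
lock_button []
lens_grip [([0.431, -0.261, 0.168], 0.39)]
index_clip []
pointer []
lens_centre [([0.424, -0.222, 0.096], 0.89)]
solvent_bottle [([0.38, 0.186, 0.094], 0.96), ([0.42, 0.025, 0.122], 0.82), ([0.447, -0.106, 0.125], 0.63)]
board_jig [([0.537, -0.157, 0.009], 0.82), ([0.445, -0.104, 0.123], 0.18)]
flux_syringe [([0.41, -0.303, 0.016], 0.49)]
tweezers []
```

View pics/top0.png

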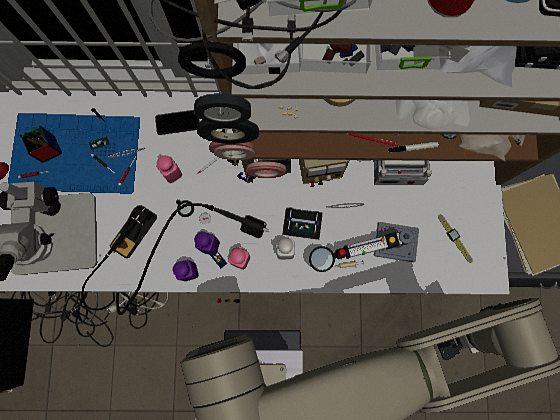

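View pics/side0.png

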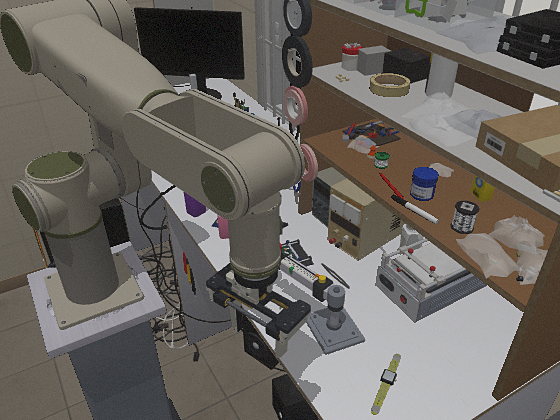

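The top picture shows the boom from the post (410,243) to the lens (321,259), yellow button (392,240), red grip (~340,252), board holder (302,221), white bottle (285,246); pink/purple look-alikes are at (239,258), (207,241), (185,269), (168,168). In the side picture, the gripper hides part of the boom. I'll measure the geometry and enlarge a crop.

```bash
python3 - <<'E'
from h import *
p,d,K,V=cam("top"); W=world(d,K,V)
c=p[195:285,260:430]; save("pics/crop1.png",cv2.resize(c,None,fx=4.6,fy=4.6,interpolation=cv2.INTER_CUBIC))
hsv=cv2.cvtColor(p,cv2.COLOR_RGB2HSV)
roi=np.zeros(d.shape,bool); roi[195:285,300:430]=1
def rep(n,m):
    m=m&roi&(d>0); P=W[m]; v,u=np.nonzero(m); print(n,m.sum(),np.median(P,0).round(4) if len(P) else '',(u.mean().round(1),v.mean().round(1)) if len(P) else '')
H,S,Vv=[hsv[...,i].astype(int) for i in range(3)]
rep("yellow",(H>22)&(H<34)&(S>150)&(Vv>120)&(W[...,2]>.135))
rep("red",((H<5)|(H>174))&(S>140)&(Vv>70)&(W[...,2]>.12))
rep("orange",(H>=6)&(H<20)&(S>150)&(Vv>120)&(W[...,2]>.12))
rep("green",(H>40)&(H<85)&(S>100)&(Vv>60)&(W[...,2]>.12))
# plate corners
m=((W[...,2]>.012)&(W[...,2]<.024)&roi); m[:, :370]=0
m=cv2.morphologyEx(m.astype(np.uint8),cv2.MORPH_OPEN,np.ones((3,3)))>0
P=W[m][:,:2]; r=cv2.minAreaRect(P.astype(np.float32)*1000); print("plate",r)
m=roi&(W[...,2]>.15)&(W[...,1]<-.36); 
for z0 in np.arange(.1,.22,.01):
  q=roi&(W[...,2]>z0)&(W[...,2]<z0+.01)
  q[:,:395]=0
  print(round(z0,2),q.sum(),W[q].mean(0).round(3),np.ptp(W[q],axis=0).round(3)if q.sum() else '')
bm=(W[...,2]>.127)&(W[...,2]<.137)&roi
Q=W[bm][:,:2]; vx=cv2.fitLine(Q.astype(np.float32),cv2.DIST_HUBER,0,.01,.01).ravel(); print("boomline",vx)
for n in("lens_centre","solvent_bottle","flux_syringe","board_jig"):
  for x in models.masks_of("top",n)[:3]:
    g=x["region"]&(d>0);print(n,round(x["p"],2),np.percentile(W[g],[5,50,95],axis=0).round(3).tolist(),cv2.minAreaRect((W[g][:,:2]*1000).astype(np.float32)))
E
```

```text
yellow 25 [ 0.4707 -0.4112  0.149 ] (np.float64(391.9), np.float64(239.4))
red 33 [ 0.4304 -0.2662  0.1667] (np.float64(341.7), np.float64(251.9))
orange 8 [ 0.4717 -0.3897  0.1368] (np.float64(383.1), np.float64(239.5))
green 9 [ 0.4346 -0.3313  0.1355] (np.float64(363.6), np.float64(252.1))
plate ((480.8397521972656, -459.35308837890625), (118.85590362548828, 105.42633819580078), 81.38175964355469)
0.1 1 [ 0.462 -0.451  0.105] [0. 0. 0.]
0.11 5 [ 0.467 -0.448  0.114] [0.041 0.026 0.006]
0.12 15 [ 0.47  -0.439  0.128] [0.038 0.028 0.006]
0.13 171 [ 0.48  -0.448  0.136] [0.048 0.052 0.01 ]
0.14 44 [ 0.477 -0.45   0.142] [0.032 0.05  0.005]
0.15 0 [nan nan nan] 
0.16 0 [nan nan nan] 
0.17 0 [nan nan nan] 
0.18 0 [nan nan nan] 
0.19 0 [nan nan nan] 
0.2 0 [nan nan nan] 
0.21 0 [nan nan nan] 
boomline [ 0.2582639  -0.9660744   0.45585203 -0.35893306]
lens_centre 0.78 [[0.39, -0.269, 0.091], [0.423, -0.221, 0.098], [0.449, -0.185, 0.163]] ((455.9410400390625, -275.8628845214844), (82.45242309570312, 219.52227783203125), 27.992877960205078)
solvent_bottle 0.92 [[0.67, 0.231, 0.004], [0.69
[... 463 characters left out ...]
990646362305, 59.92302322387695), 65.2409439086914)
flux_syringe 0.65 [[0.401, -0.327, 0.0], [0.41, -0.299, 0.012], [0.417, -0.274, 0.019]] ((409.9567565917969, -299.7623291015625), (16.364009857177734, 63.639896392822266), 6.818449020385742)
flux_syringe 0.18 [[0.423, -0.272, 0.161], [0.43, -0.264, 0.166], [0.439, -0.256, 0.171]] ((431.48822021484375, -264.4992980957031), (15.863031387329102, 18.033340454101562), 45.353450775146484)
board_jig 0.77 [[0.498, -0.213, -0.001], [0.538, -0.159, 0.008], [0.579, -0.105, 0.021]] ((539.3228149414062, -160.13331604003906), (123.47469329833984, 93.85396575927734), 83.7435073852539)<stdin>:21: RuntimeWarning: Mean of empty slice.
  ret = um.true_divide(
```

View pics/crop1.png

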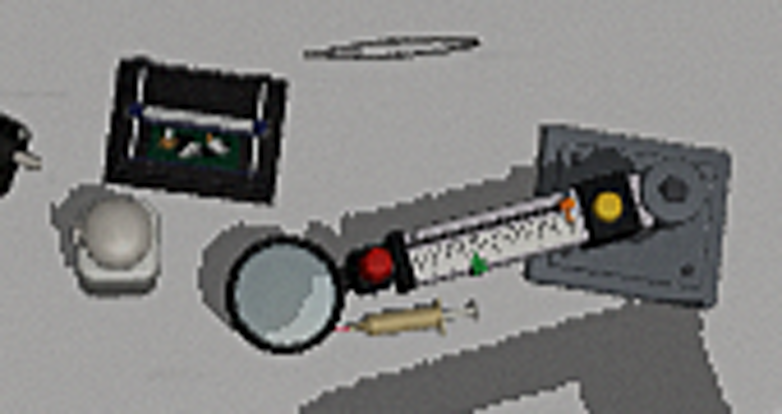

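The crop confirms: the stand plate is at right, and the boom is parked about 24° on the robot's side of the line to the board. The button is at (608,207), the orange pointer at (567,208), the green clip at (478,263), the red grip at (376,266) and the white bottle at (117,240). The syringe (405,320) lies below the boom. The only white, steel-capped bottle is at crop (117,240), so it is the one to avoid. Plan: push the sleeve to its stop with closed fingers.

```bash
cat >> h.py <<'E'
def rel(target,yaw=None):
    s=robot.read_state(); Rm=R.from_rotvec(s["orientation"]).as_matrix()
    sh=Rm.T@(np.array(target)-s["tool_pos"])
    y=np.arctan2(Rm[1,1],Rm[0,1]); sp=0
    if yaw is not None: sp=-((yaw-y+np.pi/2)%np.pi-np.pi/2)
    print("shift",sh.round(4),"spin",round(sp,4),"yaw_y",round(y,4),"pos",s["tool_pos"].round(4),"F",s["force"].round(1),"t",s["t"])
E
python3 -c "
from h import *
rel([.390,-.325,.235],-.15)"
```

```text
shift [ 0.2413 -0.1534  0.0006] spin -1.04 yaw_y -1.19 pos [ 0.223  -0.557   0.2357] F [-0.2  0.  -0.4] t 1.45
```

```bash
python3 -m inch '{"travel": [[0.024,-0.015,0],[0.048,-0.031,0],[0.072,-0.046,0],[0.097,-0.061,0],[0.121,-0.077,0],[0.145,-0.092,0],[0.169,-0.107,0],[0.193,-0.123,0],[0.217,-0.138,0],[0.241,-0.153,0]],"spin":[-0.104,-0.208,-0.312,-0.416,-0.52,-0.624,-0.728,-0.832,-0.936,-1.04]}' 1 10
python3 - <<'E'
from h import *
rel([.390,-.325,.127],-.15)
p,d,K,V=cam("top"); W=world(d,K,V); save("pics/t1.png",cv2.resize(p[150:300,230:450],None,fx=3.5,fy=3.5))
E
```

```text
t: 2.28
tool_pos: [0.3905, -0.3242, 0.2358]
orientation: [2.376, 2.054, 0.0]
force: [-0.1, -0.8, -0.3]
opening: 0.0307
gripper_force: 0.0
shift [-0.0008 -0.0004  0.1088] spin 0.005 yaw_y -0.145 pos [ 0.3905 -0.3242  0.2358] F [-0.1 -0.8 -0.3] t 2.2833
```

Now descend (tips to ~0.108), well clear of the boom side.

```bash
python3 -m inch '{"travel": [[0,0,0.02],[0,0,0.04],[0,0,0.06],[0,0,0.08],[0,0,0.1],[0,0,0.109],[0,0,0.109]],"spin":[0,0,0,0,0,0,0]}'
python3 - <<'E'
from h import *
rel([.461,-.302,.127],-.15)
for n in("side","top"):
  p,d,K,V=cam(n); print(n,proj([.45,-.31,.13],K,V))
  c=p[180:300,300:420] if n=="top" else p[220:350,220:370]
  save(f"pics/{n}1.png",cv2.resize(c,None,fx=4.5,fy=4.5,interpolation=cv2.INTER_CUBIC))
E
```

```text
t: 2.92
tool_pos: [0.3885, -0.3242, 0.1241]
orientation: [-2.379, -2.045, 0.0]
force: [-0.6, -0.1, 0.4]
opening: 0.0008
gripper_force: 0.0
shift [ 0.0328  0.0683 -0.0031] spin -0.0004 yaw_y -0.1504 pos [ 0.3885 -0.3242  0.1241] F [-0.6 -0.1  0.4] t 2.9167
side [292.45671208 261.73359244]
top [355.49208514 246.74600982]
```

View pics/side1.png

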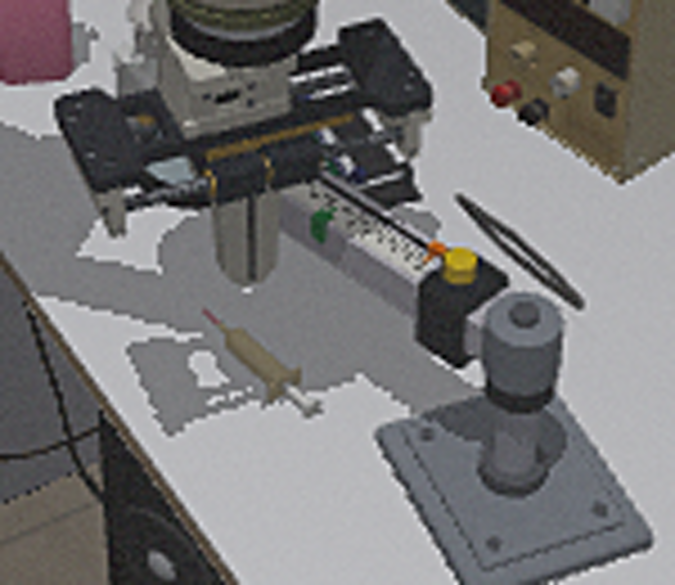

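The closed fingers (248,250) stand at the near side of the sleeve; the clip, pointer and button are clear. Push.

```bash
python3 -m inch '{"travel": [[0.003,0.007,0],[0.007,0.014,0],[0.01,0.021,0],[0.013,0.028,0],[0.016,0.035,0],[0.02,0.041,0],[0.023,0.048,0],[0.026,0.055,0],[0.03,0.061,0],[0.033,0.066,0]],"spin":[0,0,0,0,0,0,0,0,0,0]}'
python3 -c "
from h import *
rel([.471,-.301,.124],-.15)"
```

```text
t: 3.85
tool_pos: [0.4608, -0.3022, 0.1264]
orientation: [-2.381, -2.049, -0.0]
force: [-1.5, -1.7, 0.4]
opening: 0.0003
gripper_force: 0.7
shift [0.0027 0.0099 0.0024] spin 0.0001 yaw_y -0.1499 pos [ 0.4608 -0.3022  0.1264] F [-1.5 -1.7  0.4] t 3.85
```

```bash
python3 -m inch '{"travel": [[0,0.003,0],[0,0.006,0],[0,0.008,0],[0,0.008,0]],"spin":[0,0,0,0]}'; python3 -m inch '{"travel": [[0,0.002,0],[0,0.004,0],[0,0.004,0]],"spin":[0,0,0]}'
```

```text
t: 4.18
tool_pos: [0.4683, -0.3039, 0.1266]
orientation: [2.382, 2.049, 0.0]
force: [-0.6, 0.2, -0.2]
opening: 0.0004
gripper_force: 0.0
t: 4.43
tool_pos: [0.4716, -0.3044, 0.1265]
orientation: [-2.381, -2.048, 0.001]
force: [-2.7, 1.5, 0.2]
opening: 0.0006
gripper_force: 1.7
```

```bash
python3 -m inch '{"travel": [[0,0.002,0],[0,0.004,0],[0,0.004,0]],"spin":[0,0,0]}'
```

```text
t: 4.68
tool_pos: [0.472, -0.3044, 0.1265]
orientation: [-2.376, -2.043, 0.008]
force: [-23.8, 5.9, 15.9]
opening: 0.0002
gripper_force: 13.2
```

The boom is at its stop (24 N). Back off and rise, then measure.

```bash
python3 -m inch '{"travel": [[0,-0.006,0],[0,-0.03,0],[0,-0.05,0],[0,-0.05,-0.035],[0,-0.05,-0.075],[0,-0.075,-0.11],[0,-0.115,-0.11],[0,-0.15,-0.11],[0,-0.15,-0.11]],"spin":[0,0,0,0,0,0,0,0,0]}'
cat > m.py <<'E'
from h import *
def meas(name="top"):
    p,d,K,V=cam(name); W=world(d,K,V); hsv=cv2.cvtColor(p,cv2.COLOR_RGB2HSV); H,S,Vv=[hsv[...,i].astype(int) for i in range(3)]
    roi=(W[...,2]>.12)&(W[...,2]<.18)&(W[...,1]>-.5)&(W[...,1]<-.1)&(W[...,0]>.38)&(W[...,0]<.6)&(d>0); out={}
    for n,m in dict(yellow=(H>22)&(H<34)&(S>150)&(Vv>120),red=((H<5)|(H>174))&(S>140)&(Vv>70),orange=(H>=6)&(H<20)&(S>150)&(Vv>120),green=(H>40)&(H<85)&(S>100)&(Vv>60)).items():
        m=m&roi; v,u=np.nonzero(m); P=W[m]
        if len(P): out[n]=np.median(P,0); print(name,n,len(P),P.mean(0).round(4),out[n].round(4),(u.mean().round(1),v.mean().round(1)))
    return p,d,K,V,W,out
E
python3 - <<'E'
from m import *
p,d,K,V,W,o=meas("top"); save("pics/top2.png",cv2.resize(p[195:285,260:430],None,fx=4.6,fy=4.6,interpolation=cv2.INTER_CUBIC))
b,r=o["yellow"],o["red"]; print(np.arctan2(*(r-b)[1::-1]),np.linalg.norm((r-b)[:2]))
p,d,K,V,W,o=meas("side")
for x in models.look_for("top","lock_button")[:2]+models.look_for("top","lens_grip")[:2]: print(x)
rel([0,0,0])
E
```

```text
t: 5.43
tool_pos: [0.324, -0.2822, 0.2373]
orientation: [2.382, 2.046, -0.002]
force: [-0.6, 1.5, -0.6]
opening: 0.0006
gripper_force: 0.0
top yellow 23 [ 0.4878 -0.4109  0.1502] [ 0.4882 -0.4104  0.1503] (np.float64(391.3), np.float64(233.1))
top red 29 [ 0.5092 -0.2625  0.1668] [ 0.5098 -0.2618  0.1668] (np.float64(340.3), np.float64(224.4))
top orange 7 [ 0.4994 -0.3899  0.1377] [ 0.4989 -0.3895  0.1375] (np.float64(383.0), np.float64(229.7))
top green 11 [ 0.4861 -0.3235  0.1338] [ 0.4864 -0.3233  0.1349] (np.float64(360.1), np.float64(234.3))
1.4261985336683676 0.15010628747314417
side yellow 34 [ 0.4864 -0.4127  0.1484] [ 0.4859 -0.414   0.1497] (np.float64(327.8), np.float64(275.2))
side red 84 [ 0.5068 -0.2661  0.1549] [ 0.5062 -0.2667  0.1567] (np.float64(302.3), np.float64(237.6))
side orange 6 [ 0.4967 -0.3894  0.1382] [ 0.498  -0.3896  0.1392] (np.float64(325.7), np.float64(271.2))
side green 15 [ 0.4849 -0.3233  0.1313] [ 0.4831 -0.3236  0.1332] (np.float64(306.9), np.float64(259.7))
{'centre': [0.5375, -0.1444, 0.0108], 'p': 0.47}
{'centre': [0.5084, -0.2567, 0.1675], 'p': 0.58}
shift [ 0.2309 -0.3673  0.2363] spin 0 yaw_y -0.1504 pos [ 0.3282 -0.2831  0.2371] F [0.4 0.3 0.6] t 5.6333
```

View pics/top2.png

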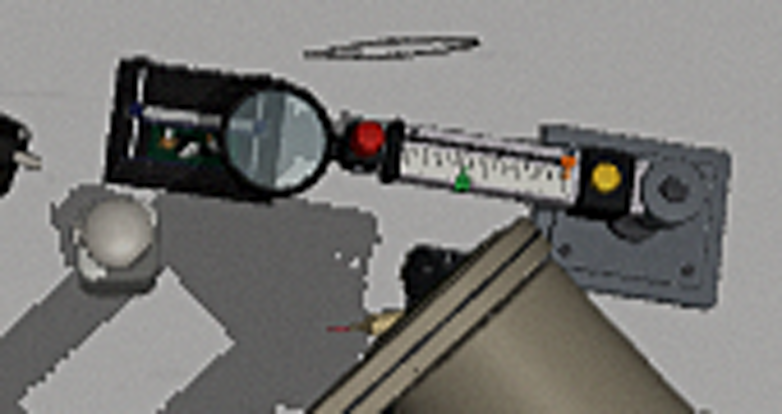

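The boom is now in line with the board, along 1.426 rad. The button is at crop (605,177), the pointer at (568,160), the clip at (462,181), and the holder, bottle and syringe look unmoved. Now press the button.

```bash
python3 -c "
from h import *
rel([.4875,-.4115,.237],-.145)"
```

```text
shift [-0.1031  0.1767  0.0004] spin -0.0054 yaw_y -0.1504 pos [ 0.3282 -0.2831  0.2371] F [0.4 0.3 0.6] t 5.6333
```

```bash
python3 -m inch '{"travel": [[-0.013,0.022,0],[-0.026,0.044,0],[-0.039,0.066,0],[-0.052,0.088,0],[-0.065,0.11,0],[-0.078,0.132,0],[-0.09,0.155,0],[-0.103,0.177,0],[-0.103,0.177,0],[-0.103,0.177,0]],"spin":[0,0,0,0,0,0,0,0,0,0]}'
python3 -c "
from h import *
rel([.4875,-.4115,.174],-.145)"
```

```text
t: 6.47
tool_pos: [0.4885, -0.4109, 0.2343]
orientation: [-2.378, -2.048, 0.0]
force: [0.6, -0.2, -0.6]
opening: 0.0001
gripper_force: 0.0
shift [-0.0008 -0.0008  0.0603] spin -0.0039 yaw_y -0.1489 pos [ 0.4885 -0.4109  0.2343] F [ 0.6 -0.2 -0.6] t 6.4667
```

```bash
python3 -m inch '{"travel": [[0,0,0.02],[0,0,0.04],[0,0,0.055],[0,0,0.06],[0,0,0.064],[0,0,0.068],[0,0,0.071],[0,0,0.073],[0,0,0.073]],"spin":[0,0,0,0,0,0,0,0,0]}'
```

```text
t: 7.22
tool_pos: [0.4876, -0.4111, 0.1644]
orientation: [2.381, 2.048, 0.0]
force: [-0.1, 0.2, 0.3]
opening: 0.0005
gripper_force: 0.0
```

```bash
python3 -m inch '{"travel": [[0,0,0.002],[0,0,0.003],[0,0,0.003]],"spin":[0,0,0]}'
```

```text
t: 7.47
tool_pos: [0.4876, -0.4112, 0.161]
orientation: [2.381, 2.048, 0.0]
force: [1.0, 0.1, 2.7]
opening: 0.0007
gripper_force: 0.9
```

Contact (~3 N). Go on until it bottoms.

```bash
python3 -m inch '{"travel": [[0,0,0.002],[0,0,0.003],[0,0,0.003]],"spin":[0,0,0]}'
```

```text
t: 7.72
tool_pos: [0.4877, -0.4113, 0.1592]
orientation: [2.38, 2.048, 0.0]
force: [-2.2, 1.1, 10.2]
opening: 0.0005
gripper_force: 5.0
```

```bash
python3 -m inch '{"travel": [[0,0,0.001],[0,0,0.002],[0,0,0.002]],"spin":[0,0,0]}'
```

```text
t: 7.97
tool_pos: [0.4878, -0.4114, 0.159]
orientation: [2.38, 2.047, 0.0]
force: [-5.7, 5.4, 20.6]
opening: 0.0003
gripper_force: 10.2
```

The button is fully down (8 mm, 20 N). Rise, and go above the grip, opening the fingers.

```bash
python3 -m inch '{"travel": [[0,0,-0.01],[0,0,-0.04],[0,0,-0.075],[0.025,0,-0.075],[0.05,0,-0.075],[0.075,0,-0.075],[0.1,0,-0.075],[0.125,0,-0.075],[0.152,0,-0.075],[0.152,0,-0.075]],"spin":[0,0,0,0,0,0,0,0,0,0]}' 0
python3 - <<'E'
from m import *
p,d,K,V,W,o=meas("side"); save("pics/side3.png",cv2.resize(p[210:320,250:400],None,fx=5,fy=5,interpolation=cv2.INTER_CUBIC))
rel([.5098,-.261,.152],-.145)
E
```

```text
t: 8.8
tool_pos: [0.5105, -0.2565, 0.2303]
orientation: [-2.377, -2.051, -0.002]
force: [-0.3, 0.5, -0.0]
opening: 0.0627
gripper_force: 0.0
side yellow 28 [ 0.487  -0.412   0.1418] [ 0.4869 -0.4113  0.1413] (np.float64(327.7), np.float64(276.9))
side red 82 [ 0.5071 -0.2662  0.1545] [ 0.5069 -0.2671  0.1563] (np.float64(302.4), np.float64(237.7))
side orange 8 [ 0.4974 -0.3905  0.1381] [ 0.4983 -0.3898  0.1382] (np.float64(326.1), np.float64(271.4))
side green 13 [ 0.4856 -0.3233  0.1317] [ 0.4842 -0.3241  0.1345] (np.float64(307.2), np.float64(259.5))
shift [-0.0026 -0.      0.0784] spin -0.0021 yaw_y -0.1471 pos [ 0.5102 -0.2585  0.2304] F [-0.5 -0.5  0.5] t 8.85
```

View pics/side3.png

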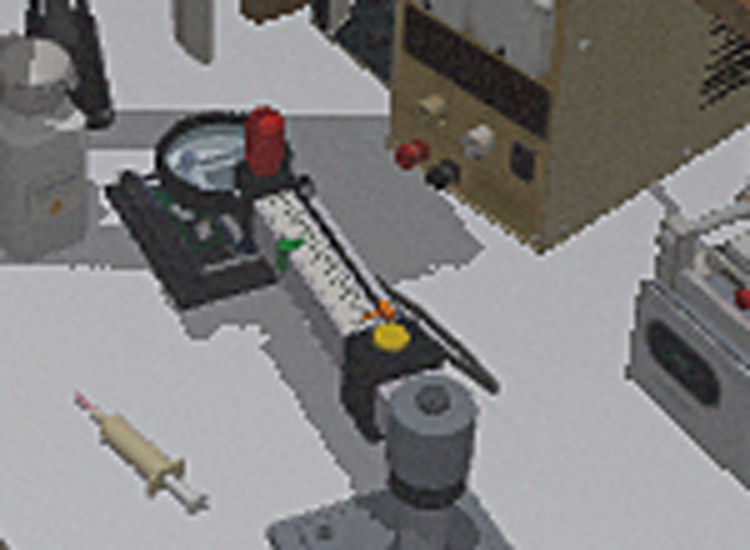

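The button is down flush, at (391,337); the pointer is at (385,312), the clip at (288,250) and the red grip at (265,140), with the boom at its stop. The estimated extension from clip minus pointer is ≈ 63.5 mm. Descend and grip.

```bash
python3 -m inch '{"travel": [[-0.002,0,0.02],[-0.003,0,0.04],[-0.003,0,0.06],[-0.003,0,0.075],[-0.003,0,0.078],[-0.003,0,0.078]],"spin":[0,0,0,0,0,0]}'
python3 -m inch '{"travel": [[0,0,0],[0,0,0],[0,0,0],[0,0,0],[0,0,0],[0,0,0],[0,0,0],[0,0,0],[0,0,0],[0,0,0]],"spin":[0,0,0,0,0,0,0,0,0,0]}' 1 35
```

```text
t: 9.35
tool_pos: [0.5083, -0.2638, 0.151]
orientation: [-2.38, -2.046, 0.002]
force: [0.1, 0.2, -0.3]
opening: 0.0928
gripper_force: 0.0
t: 10.18
tool_pos: [0.5094, -0.2636, 0.1526]
orientation: [-2.382, -2.049, 0.0]
force: [0.5, 0.2, 0.2]
opening: 0.0311
gripper_force: 0.0
```

```bash
python3 -m inch '{"travel": [[0,0,0],[0,0,0],[0,0,0],[0,0,0],[0,0,0],[0,0,0]],"spin":[0,0,0,0,0,0]}'
python3 -c "
from m import *
meas('top');meas('side');rel([0,0,0])"
```

```text
t: 10.68
tool_pos: [0.5095, -0.2636, 0.1526]
orientation: [-2.382, -2.049, -0.0]
force: [0.2, -0.7, -0.6]
opening: 0.0196
gripper_force: 35.0
top yellow 25 [ 0.4885 -0.4116  0.142 ] [ 0.4893 -0.4122  0.1418] (np.float64(390.9), np.float64(233.3))
top orange 7 [ 0.4993 -0.3899  0.1381] [ 0.4996 -0.3906  0.1395] (np.float64(383.0), np.float64(229.7))
top green 8 [ 0.4873 -0.3231  0.1355] [ 0.4866 -0.3229  0.1358] (np.float64(360.0), np.float64(233.8))
side yellow 28 [ 0.4872 -0.4118  0.1416] [ 0.4873 -0.4114  0.1422] (np.float64(327.7), np.float64(276.9))
side red 63 [ 0.5081 -0.2673  0.1542] [ 0.5075 -0.2678  0.157 ] (np.float64(303.0), np.float64(237.9))
side orange 8 [ 0.497  -0.3899  0.1378] [ 0.4982 -0.3905  0.1376] (np.float64(325.9), np.float64(271.4))
side green 14 [ 0.4842 -0.3237  0.1325] [ 0.4831 -0.3233  0.1343] (np.float64(306.8), np.float64(259.5))
shift [ 0.1845 -0.5432  0.1526] spin 0 yaw_y -0.1499 pos [ 0.5095 -0.2635  0.1526] F [ 1.9 -0.5 -0.3] t 10.7833
```

Gripped at 35 N. Draw out 55 mm.

```bash
python3 -m inch '{"travel": [[0.006,0,0],[0.012,0,0],[0.018,0,0],[0.024,0,0],[0.03,0,0],[0.036,0,0],[0.042,0,0],[0.048,0,0],[0.055,0,0],[0.055,0,0]],"spin":[0,0,0,0,0,0,0,0,0,0]}'
python3 - <<'E'
from m import *
p,d,K,V,W,o=meas('top');rel([0,0,0])
save("pics/top4.png",cv2.resize(p[205:255,320:420],None,fx=8,fy=8,interpolation=cv2.INTER_CUBIC))
p,d,K,V,W,o=meas('side')
save("pics/side4.png",cv2.resize(p[225:300,270:370],None,fx=8,fy=8,interpolation=cv2.INTER_CUBIC))
E
```

```text
t: 11.62
tool_pos: [0.5179, -0.2077, 0.1526]
orientation: [-2.38, -2.049, -0.001]
force: [-1.3, -3.1, -0.5]
opening: 0.0202
gripper_force: 35.0
top yellow 23 [ 0.488  -0.4114  0.1422] [ 0.489  -0.4118  0.142 ] (np.float64(390.8), np.float64(233.4))
top orange 8 [ 0.507  -0.3345  0.1372] [ 0.5071 -0.3345  0.1387] (np.float64(363.9), np.float64(227.0))
top green 9 [ 0.4873 -0.3237  0.1332] [ 0.4876 -0.3235  0.1332] (np.float64(360.1), np.float64(233.9))
shift [ 0.129  -0.543   0.1527] spin 0 yaw_y -0.149 pos [ 0.5178 -0.2082  0.1526] F [-0.9 -3.6 -0.7] t 11.6667
side yellow 27 [ 0.4871 -0.4121  0.1421] [ 0.4858 -0.4127  0.1424] (np.float64(327.8), np.float64(276.9))
side red 56 [ 0.5167 -0.2127  0.1547] [ 0.5161 -0.2131  0.1566] (np.float64(294.8), np.float64(225.8))
side orange 7 [ 0.504  -0.3345  0.1368] [ 0.5049 -0.3349  0.1347] (np.float64(315.7), np.float64(258.0))
side green 13 [ 0.4841 -0.3244  0.1334] [ 0.4824 -0.3247  0.1341] (np.float64(306.9), np.float64(259.4))
```

```bash
python3 -m inch '{"travel": [[0.003,0,0],[0.006,0,0],[0.0075,0,0],[0.0075,0,0],[0.0075,0,0]],"spin":[0,0,0,0,0]}'
python3 - <<'E'
from m import *
u=np.array([.1443,.9895]); acc={}
ims={"top":[],"side":[]}
for n in("top","side"):
  for k in range(5):
    p,d,K,V=cam(n); W=world(d,K,V); ims[n].append(p.astype(float))
    hsv=cv2.cvtColor(p,cv2.COLOR_RGB2HSV).astype(int); H,S,Vv=hsv[...,0],hsv[...,1],hsv[...,2]
    roi=(W[...,2]>.125)&(W[...,2]<.15)&(W[...,1]>-.4)&(W[...,1]<-.24)&(W[...,0]>.46)&(W[...,0]<.54)
    r=[(W[m&roi][:,:2]@u) for m in((H>=6)&(H<20)&(S>130)&(Vv>100),(H>40)&(H<85)&(S>90)&(Vv>50))]
    acc.setdefault(n,[]).append([r[0].mean(),r[1].mean()])
  a=np.array(acc[n]); print(n,a.mean(0).round(4),"clip-pointer",(a[:,1]-a[:,0]).mean().round(4),(a[:,1]-a[:,0]).std().round(4))
T=np.mean(ims["top"],0).astype(np.uint8)[212:244,335:395]; S_=np.mean(ims["side"],0).astype(np.uint8)[240:285,285:345]
f=lambda x:cv2.resize(x,(x.shape[1]*10,x.shape[0]*9),interpolation=cv2.INTER_CUBIC)
save("pics/cmp.png",np.vstack([cv2.resize(T,(600,290),interpolation=cv2.INTER_CUBIC),cv2.resize(S_,(600,300),interpolation=cv2.INTER_CUBIC)]))
rel([0,0,0])
E
```

```text
t: 12.13
tool_pos: [0.5188, -0.2016, 0.1526]
orientation: [-2.381, -2.049, -0.0]
force: [-1.4, -2.7, -1.3]
opening: 0.0197
gripper_force: 35.0
top [-0.2517 -0.2495] clip-pointer 0.0022 0.0003
side [-0.2513 -0.2499] clip-pointer 0.0014 0.0003
shift [ 0.122  -0.5431  0.1526] spin 0 yaw_y -0.1501 pos [ 0.5188 -0.2018  0.1526] F [-0.6 -2.2 -1.3] t 12.6333
```

View pics/cmp.png

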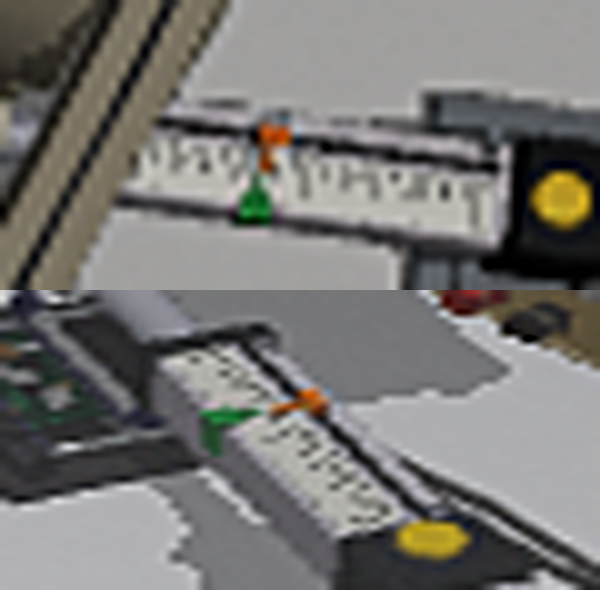

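Pointer tip (266,165) is close to the clip tip (256,178) in the top view, about 1.5–2 mm short. Refine with rectified images and soft colour weights.

```bash
cat > rec.py <<'E'
from m import *
def rect(n,th=1.426,N=6,z=.134,s=.00025):
    u=np.array([np.cos(th),np.sin(th)]); v=np.array([u[1],-u[0]]) # v: away from robot
    piv=np.array([.4817,-.4556]); im=[]
    for _ in range(N): p,d,K,V=cam(n); im.append(p.astype(np.float32))
    im=np.mean(im,0); a=np.arange(.05,.19,s); b=np.arange(.03,-.03,-s)
    A,B=np.meshgrid(a,b); P=np.concatenate([piv+A[...,None]*u+B[...,None]*v,np.full(A.shape+(1,),z)],-1)
    c=P@V[:3,:3].T+V[:3,3]; m=c@K.T; m=(m[...,:2]/m[...,2:]).astype(np.float32)
    return cv2.remap(im,m[...,0],m[...,1],cv2.INTER_LINEAR),a,b
def run(th=1.426):
  outs=[]
  for n in("top","side"):
    o,a,b=rect(n,th); outs.append(o); r,g,bl=o[...,0],o[...,1],o[...,2]
    wo=np.clip(r-np.maximum(g,bl)-35,0,None); wg=np.clip(g-np.maximum(r,bl)-15,0,None); sel=(a>.11)&(a<.15)
    wo[:,~sel]=0; wg[:,~sel]=0
    print(n,"all o,g:",((wo.sum(0)*a).sum()/wo.sum()).round(5),((wg.sum(0)*a).sum()/wg.sum()).round(5))
    for lo in np.arange(-.028,.028,.003):
        k=(b>=lo)&(b<lo+.003); f=lambda w:(round(float((w[k].sum(0)*a).sum()/w[k].sum()),4),int(w[k].sum()/100)) if w[k].sum()>800 else None
        if f(wo) or f(wg): print("  ",round(lo*1000+1.5,1),"o",f(wo),"g",f(wg))
    k=(b>-.03); 
    # slot line tilt: darkest row between 
    L=o.mean(2); rows=[]
    for a0 in np.arange(.075,.115,.005):
        q=(a>=a0)&(a<a0+.005); pr=L[:,q].mean(1); kk=(b>.0)&(b<.015); w=np.clip(np.percentile(pr[kk],60)-pr[kk],0,None); rows.append((a0,(w*b[kk]).sum()/w.sum()))
    rows=np.array(rows); print("  slot tilt",np.polyfit(rows[:,0],rows[:,1],1).round(4),"z slot rows",rows[:,1].round(4).tolist())
  save("pics/rect_%d.png"%int(robot.read_state()["t"]*100),cv2.resize(np.vstack(outs).clip(0,255).astype(np.uint8),None,fx=1.42,fy=1.2))
run()
E
python3 rec.py; ls pics | grep rect
```

```text
top all o,g: 0.1288 0.13149
   -20.5 o None g (0.1317, 33)
   -17.5 o None g (0.1315, 173)
   -14.5 o None g (0.1314, 181)
   -11.5 o None g (0.1316, 120)
   -8.5 o None g (0.1315, 32)
   -2.5 o (0.13, 18) g None
   0.5 o (0.1302, 18) g None
   6.5 o (0.1286, 136) g None
   9.5 o (0.1287, 226) g None
   12.5 o (0.1286, 29) g None
  slot tilt [-0.0002  0.008 ] z slot rows [0.0079, 0.008, 0.0082, 0.0079, 0.008, 0.0078, 0.0084, 0.008, 0.0078]
side all o,g: 0.13325 0.13158
   -26.5 o None g (0.1182, 12)
   -23.5 o None g (0.1224, 34)
   -20.5 o None g (0.1315, 72)
   -17.5 o None g (0.1329, 162)
   -14.5 o None g (0.1324, 162)
   -11.5 o None g (0.1327, 97)
   -8.5 o None g (0.1321, 33)
   0.5 o (0.1318, 33) g None
   3.5 o (0.1315, 39) g None
   6.5 o (0.132, 66) g None
   9.5 o (0.1337, 212) g None
   12.5 o (0.1353, 55) g None
  slot tilt [-0.0362  0.0107] z slot rows [0.0084, 0.0075, 0.008, 0.0076, 0.0067, 0.0065, 0.0072, 0.0069, 0.0068]
rect_1323.png
```

Allowing for height parallax, both views agree on about 1.3 mm remaining. Make that move.

```bash
python3 -m inch '{"travel": [[0.0006,0,0],[0.0013,0,0],[0.0013,0,0],[0.0013,0,0]],"spin":[0,0,0,0]}'; python3 rec.py; ls pics | grep rect
```

```text
t: 13.57
tool_pos: [0.519, -0.2005, 0.1526]
orientation: [-2.382, -2.049, 0.0]
force: [-1.1, -2.5, -2.1]
opening: 0.0202
gripper_force: 35.0
top all o,g: 0.13078 0.13153
   -20.5 o None g (0.1318, 33)
   -17.5 o None g (0.1315, 175)
   -14.5 o None g (0.1314, 181)
   -11.5 o None g (0.1317, 119)
   -8.5 o None g (0.1315, 32)
   -2.5 o (0.1304, 22) g None
   0.5 o (0.1306, 44) g None
   3.5 o (0.1309, 56) g None
   6.5 o (0.1307, 146) g None
   9.5 o (0.1309, 207) g None
   12.5 o (0.1311, 22) g None
  slot tilt [-0.0013  0.0081] z slot rows [0.0079, 0.008, 0.0082, 0.008, 0.008, 0.0078, 0.0084, 0.0079, 0.0078]
side all o,g: 0.13424 0.13155
   -26.5 o None g (0.1177, 13)
   -23.5 o None g (0.1222, 36)
   -20.5 o None g (0.1316, 72)
   -17.5 o None g (0.133, 163)
   -14.5 o None g (0.1325, 159)
   -11.5 o None g (0.1328, 94)
   -8.5 o None g (0.132, 34)
   -2.5 o (0.1328, 26) g None
   0.5 o (0.1325, 53) g None
   3.5 o (0.1323, 11) g None
   6.5 o (0.1342, 75) g None
   9.5 o (0.1346, 204) g None
   12.5 o (0.1356, 58) g None
  slot tilt [-0.0371  0.0108] z slot rows [0.0084, 0.0075, 0.0079, 0.0076, 0.0067, 0.0065, 0.0072, 0.0068, 0.0068]
rect_1323.png
rect_1416.png
```

```bash
python3 -m inch '{"travel": [[0.0004,0.0005,0],[0.0004,0.0005,0],[0.0004,0.0005,0],[0.0004,0.0005,0]],"spin":[0,0,0,0]}'; python3 rec.py | grep -E "all|tilt"
python3 - <<'E'
from h import *
p,_,_,_=cam("top"); q,_,_,_=cam("side")
save("pics/fin.png",np.hstack([cv2.resize(p[195:285,260:430],(450,400),interpolation=cv2.INTER_CUBIC),cv2.resize(q[210:310,250:340],(350,400),interpolation=cv2.INTER_CUBIC)]))
E
ls pics|grep rect_
```

```text
t: 14.5
tool_pos: [0.5196, -0.2002, 0.1526]
orientation: [2.382, 2.049, 0.0]
force: [-1.7, -3.6, -2.6]
opening: 0.0199
gripper_force: 35.0
top all o,g: 0.13114 0.13154
  slot tilt [0.0035 0.0078] z slot rows [0.0079, 0.008, 0.0083, 0.0082, 0.0082, 0.0084, 0.0084, 0.0081, 0.008]
side all o,g: 0.13415 0.13171
  slot tilt [-0.0287  0.0101] z slot rows [0.0079, 0.0075, 0.0083, 0.0078, 0.0068, 0.0067, 0.0072, 0.0068, 0.0072]
rect_1323.png
rect_1416.png
rect_1510.png
```

View pics/fin.png

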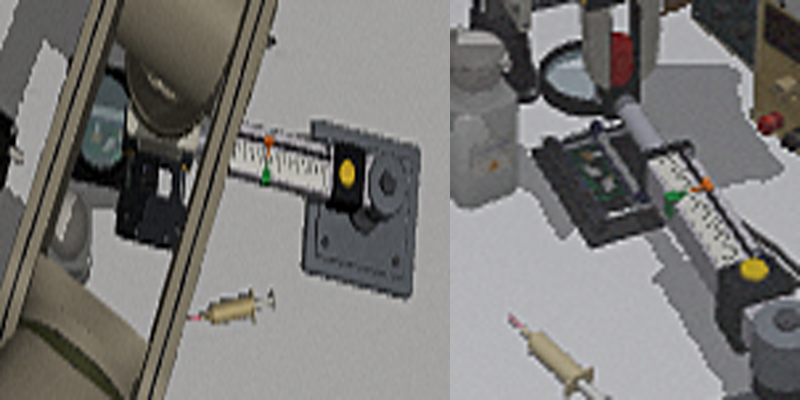

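Pointer (269,143) and clip (266,175) are level, and everything else is undisturbed. But the side force is only hinge friction, so the boom may be a hair off its stop. Press it lightly against the stop.

```bash
python3 -m inch '{"travel": [[0,0.0005,0],[0,0.001,0],[0,0.001,0],[0,0.001,0]],"spin":[0,0,0,0]}'
```

```text
t: 15.53
tool_pos: [0.5201, -0.2003, 0.1526]
orientation: [-2.381, -2.048, 0.001]
force: [-4.7, -2.7, -1.0]
opening: 0.0203
gripper_force: 35.0
```

```bash
python3 -m inch '{"travel": [[0,0.0005,0],[0,0.001,0],[0,0.001,0],[0,0.001,0]],"spin":[0,0,0,0]}'
```

```text
t: 15.87
tool_pos: [0.5203, -0.2003, 0.1525]
orientation: [-2.38, -2.047, 0.003]
force: [-9.3, -2.6, 2.9]
opening: 0.0202
gripper_force: 35.0
```

```bash
python3 rec.py | grep -E "all|tilt"; python3 -c "
from h import *
rel([0,0,0]); print(close_job())"
```

```text
top all o,g: 0.13112 0.13167
  slot tilt [0.0114 0.0072] z slot rows [0.0079, 0.0079, 0.0084, 0.0081, 0.0082, 0.0084, 0.0085, 0.0082, 0.0084]
side all o,g: 0.13401 0.13125
  slot tilt [-0.0152  0.0089] z slot rows [0.0078, 0.0075, 0.008, 0.0078, 0.0072, 0.0075, 0.0074, 0.0071, 0.0073]
shift [ 0.1202 -0.5439  0.1542] spin 0 yaw_y -0.1501 pos [ 0.5203 -0.2002  0.1525] F [-9.2 -1.9  2.1] t 16.4667
the job is handed in; nothing more can be done
None
```

I handed the job in at about 16.5 s: boom pressed against its stop, button fully down, and the lens arm drawn out about 64 mm and still held, pointer level with the green clip to within about 1 mm by the cameras; I did not move the clip, and nothing else looked disturbed in the last pictures (the tweezers were mostly hidden by the arm).

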